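# Load two relays and pass the pallet under the inspection light bar

## Task

Take two of the three relays from the green kit tray and put them in the pocket of the black pallet while it waits at the robot's left end of its track, leaving the third relay and the other two components where they are. Then slide the pallet along the track, under the light bar and out on the other side, until it rests against the stop at the robot's right end with both relays still aboard. Keep the pallet down between the rails all the way and do not bump the light bar; let go at the end.

Things in the scene. Friction and masses are not known exactly. Their poses are not given: they have to be found in the camera images.
- track: Fixed aluminium slide track, 124 mm wide (x), 524 mm long (y). Origin: centre of its underside. +y end at the robot's left, where the pallet waits; it travels towards -y. Floor 6 mm above the bench; side rails 10 mm wide, inner faces at x = +-52 mm; end stops with inner faces at y = +-250 mm; rail and stop tops 16 mm above the bench.
- bar: Grey inspection light bar bridging the track's middle, fixed to it; same origin and axes as the track. Beam 168 mm across (x), 40 mm along the track (y = -20 to +20 mm), underside 64 mm and top 90 mm above the bench; legs 12 x 34 mm outside the rails at x = +-72 mm. The pallet, its posts and the relays pass below it; a gripper does not.
- track_end (a point): Middle of the inner face of the end stop at the robot's right (-y) end, at the level of the track floor.
- pallet: Loose black pallet in the track, 100 mm wide (x), 190 mm long (y), base 8 mm thick, about 0.5 kg. Origin: centre of its underside; axes as the track's. Pocket in the middle 90 (x) by 114 mm (y) inside, floor 8 and rim 20 mm above the underside. On the centre line at y = +-80 mm upright aluminium posts, 16 x 16 mm, from 8 to 46 mm above the underside, to push or pull it by.
- post_front (a point): Centre of the top of the pallet's leading post (its -y end, nearer the light bar at the start).
- post_rear (a point): Centre of the top of the pallet's rear post (its +y end).
- kit: Fixed shallow green kit tray beyond the track, 120 mm (x) by 330 mm (y), walls 4 mm thick and 12 mm high, floor 5 mm thick. Origin: centre of its underside. In it, in one row along its y in any order, about 60 mm apart, stand three relays, one capacitor and one coil.
- relay1: White oblong relay, block 40 mm long (its x), 24 mm wide (its y), 22 mm high, about 35 g, small steel terminals on its ends. Origin: centre of its underside. The three relays are alike; any two will do.
- relay2: White oblong relay, block 40 mm long (its x), 24 mm wide (its y), 22 mm high, about 35 g, small steel terminals on its ends. Origin: centre of its underside. The three relays are alike; any two will do.
- relay3: White oblong relay, block 40 mm long (its x), 24 mm wide (its y), 22 mm high, about 35 g, small steel terminals on its ends. Origin: centre of its underside. The three relays are alike; any two will do.
- capacitor: White round capacitor standing upright, 26 mm diameter, 34 mm high. Origin: centre of its underside. Not to be moved.
- coil: Small white coil: square block 24 x 24 x 14 mm with a copper stub on top, 20 mm high in all. Origin: centre of its underside. Not to be moved.
There are look-alikes about, which are no part of the job. Of the things shaped like the pallet, the black one is meant.

How it is judged (in metres and radians):
On the way:
1. two relays, and only two, lie in the pallet's pocket while the pallet is still on the near (left) side of the light bar (((x of relay2 in the frame of pallet between -0.045 and 0.045 m and y of relay2 in the frame of pallet between -0.057 and 0.057 m and z of relay2 in the frame of pallet between 0 and 0.036 m and x of relay3 in the frame of pallet between -0.045 and 0.045 m and y of relay3 in the frame of pallet between -0.057 and 0.057 m and z of relay3 in the frame of pallet between 0 and 0.036 m and distance of relay1 from where it was at the start of the episode below 0.03 m) or (x of relay1 in the frame of pallet between -0.045 and 0.045 m and y of relay1 in the frame of pallet between -0.057 and 0.057 m and z of relay1 in the frame of pallet between 0 and 0.036 m and x of relay3 in the frame of pallet between -0.045 and 0.045 m and y of relay3 in the frame of pallet between -0.057 and 0.057 m and z of relay3 in the frame of pallet between 0 and 0.036 m and distance of relay2 from where it was at the start of the episode below 0.03 m) or (x of relay1 in the frame of pallet between -0.045 and 0.045 m and y of relay1 in the frame of pallet between -0.057 and 0.057 m and z of relay1 in the frame of pallet between 0 and 0.036 m and x of relay2 in the frame of pallet between -0.045 and 0.045 m and y of relay2 in the frame of pallet between -0.057 and 0.057 m and z of relay2 in the frame of pallet between 0 and 0.036 m and distance of relay3 from where it was at the start of the episode below 0.03 m)) and y of pallet in the frame of track above 0.09 m), for 0.2 s.
At the end, for the whole second after the job is handed in: The pallet lies flat in the track, against the right-hand end stop (within 6 mm of it), having passed under the bar; exactly two relays lie in its pocket, the third is within 30 mm of where it began, and all are released and at rest (((x of relay2 in the frame of pallet between -0.045 and 0.045 m and y of relay2 in the frame of pallet between -0.057 and 0.057 m and z of relay2 in the frame of pallet between 0 and 0.036 m and x of relay3 in the frame of pallet between -0.045 and 0.045 m and y of relay3 in the frame of pallet between -0.057 and 0.057 m and z of relay3 in the frame of pallet between 0 and 0.036 m and distance of relay1 from where it was at the start of the episode below 0.03 m) or (x of relay1 in the frame of pallet between -0.045 and 0.045 m and y of relay1 in the frame of pallet between -0.057 and 0.057 m and z of relay1 in the frame of pallet between 0 and 0.036 m and x of relay3 in the frame of pallet between -0.045 and 0.045 m and y of relay3 in the frame of pallet between -0.057 and 0.057 m and z of relay3 in the frame of pallet between 0 and 0.036 m and distance of relay2 from where it was at the start of the episode below 0.03 m) or (x of relay1 in the frame of pallet between -0.045 and 0.045 m and y of relay1 in the frame of pallet between -0.057 and 0.057 m and z of relay1 in the frame of pallet between 0 and 0.036 m and x of relay2 in the frame of pallet between -0.045 and 0.045 m and y of relay2 in the frame of pallet between -0.057 and 0.057 m and z of relay2 in the frame of pallet between 0 and 0.036 m and distance of relay3 from where it was at the start of the episode below 0.03 m)) and y of pallet in the frame of track below -0.149 m and z of pallet in the frame of track below 0.01 m and linear speed of each of pallet, relay1, relay2, relay3 below 0.02 m/s); the robot touches nothing.
It fails at once if the pallet is lifted from the track (more than 12 mm) (z of pallet in the frame of track above 0.018 m).
It fails at once if the light bar is bumped (more than 5 N) (contact force between bar and anything else above 5 N).
It fails at once if the capacitor or the coil is moved (more than 30 mm) (distance of any of capacitor, coil from where it was at the start of the episode above 0.03 m).
It also fails if it takes over 72 s, if anything falls off the work surface, if the arm or the gripper's body presses on something with over 40 N, if the wrist force passes 120 N, or if a joint passes its speed limit or range.

## Robot

A 6-joint arm with a two-finger parallel gripper is mounted at the origin on the work surface. World frame = base frame: x ahead of the robot, y to its left, z up, the work surface at z = 0. Lengths are in m, angles in degrees, forces in N, time in s.
With the tool pointing down it reaches from about 0.4 to 0.825 m from the base axis. Payload 7 kg.
Tool frame: the origin (TCP) lies on the centre line of the jaws, within the pads' length; the fingertips stand 19 mm ahead of it and the grasp point (between the pads) is the TCP (r.tips_ahead is the distance from the TCP to the fingertips, in m); z points along the fingers, y is the line along which they close (so a half turn about z gives the same grasp; the last joint's range is limited). The gripper opens to 88 mm and grips with 3 to 60 N. Pads are 19 mm wide; open, the fingers measure 130 mm over their backs; the gripper's body (78 mm by 193 mm) begins 47 mm behind the grasp point.
Start: joints at [-56.087, 20.546, 0.682, 0, -70.136, -16.507], TCP at [0.202, -0.644, 0.246] pointing down, gripper open.
Joint ranges: [-176.03, 176.03], [-82.01, 121.73], [-58.28, 71.71], [-173.87, 95.51], [-174.79, -0.11], [-173.66, 173.66]. Speed limits (degrees/s): [136.94, 136.94, 172.46, 180, 180, 180].

## Interface

Orientations are given as [roll, pitch, yaw] about the fixed x, y, z axes, in that order (R = Rz(yaw) Ry(pitch) Rx(roll)).
In Python, from plant import r, viewer, close_job gives the robot as it stands. The module is installed in compiled form; this text tells all that it offers.
- The arm moves only by the tool arm_command, never from a script. Its arguments are lists of equal length, an entry for each row: "travel": the shift along the world's x, y, z scaled (see below), a list of three; "delta_rot": the turn, a rotation vector about the world's x, y, z scaled (see below), a list of three. In form: {"travel": [[dx, dy, dz], ...], "delta_rot": [[rx, ry, rz], ...]}. A call has 1 to 20 rows; each row is the pose to reach, as a shift and turn from the pose commanded when the call began; what a row does not reach only later rows make up. The controller multiplies each number of a shift by 0.5 m and each number of a turn by 90 degrees. A row lasts 1/8 s, in which the tool goes at most 62.5 mm and 10.7 degrees, less where a joint would pass 70% of its speed; a pose out of reach is approached as far as the arm can. A call with a number of a shift or a turn outside -1 to 1 is refused whole. A call with a gripper value outside its range is refused whole. "grip" is the opening, from 0 (shut) to 1 (fully open), set as the call begins (left out, the last holds). The fingers move at their own pace and stop on an object; "newtons" is the grip in N (left out, the last holds). Time passes only in rows, so rows that repeat a pose let the fingers close. It gives the time, the measured TCP pose, the force, the opening and the grip force at its end, in the units of the state.
- r.get_state(): the state, without advancing time (a new reading comes with each control period).
- viewer.capture(name): name is "scene" or "top" or "wrist"; returns a dict with "img" (384x512x3 uint8, red, green, blue), "camera_matrix" (3x3 intrinsics, pixels), "R" (3x3) and "t" (3): a world point X has camera coordinates R X + t; the wrist camera has in their place "mount" (4x4, takes a point from camera to tool coordinates, whose origin is the TCP and whose axes are the flange's). Camera axes: x right, y down, z forward; pixel columns grow to the right and rows downward; lengths in m; the calibration is good to about 2 mm. A picture is of the moment at which its call begins: read the wrist's pose just before it. There is no depth.
- close_job(): hands the job in; it is judged then, once.
The state is a dict: "time_s": time; "joints": joint angles; "qd": joint speeds; "joint_torque": joint torques, N m; "tcp_pos": TCP position; "eef_rot": TCP orientation; "contact_force": force on the tool from outside, world axes, zero at the start; "moment": the same for the moment, N m; "gripper_width": finger opening in m; "gripper_force": force on a finger pad.
Only numpy, scipy, OpenCV 4.12 (cv2) and the standard library are available. Lean on these libraries where they do the work, as an engineer would, in place of code of your own. Each camera call takes 0.05 s, during which the arm holds its last target. There are 200 camera calls.

## Working session

There is one attempt and no reset: what is moved stays moved. The work goes in short steps, Python scripts to look and compute and a tool call to move; the robot and the scene stay as the last step left them, time stands still between calls to the robot, and variables do not carry over. Pictures are saved under pics/ and viewed, at most 10 in all, crops included, and the job is handed in when it is done.

Besides the shell and the picture viewer there is one more tool, called as name(argument=value, ...) on one line, values as JSON. arm_command: Moves the arm, as the interface text tells. Shifts and turns lie within -1 to 1; 1 stands for 0.5 m of shift or 90 degrees of turn. Its arguments: {"type":"object","properties":{"travel":{"type":"array"},"delta_rot":{"type":"array"},"grip":{"type":"number"},"newtons":{"type":"number"}},"required":["travel","delta_rot"]}

```bash
mkdir -p pics
python3 - <<'E'
from plant import r, viewer
import cv2,numpy as np,pickle
s=r.get_state();print(s)
d={}
for n in("scene","top"):
    c=viewer.capture(n);d[n]=c;cv2.imwrite(f"pics/{n}0.png",c["img"][...,::-1]);print(n,c["camera_matrix"],c.get("R"),c.get("t"))
pickle.dump(d,open("c0.pkl","wb"))
E
```

```text
{'time_s': 0.0, 'joints': array([-5.60858900e+01,  2.05928516e+01,  6.32601488e-01, -2.02588333e-02,
       -7.01352523e+01, -1.65077269e+01]), 'qd': array([-0.00121697,  0.02515776, -0.03382827,  0.05705148, -0.04246166,
        0.05306549]), 'joint_torque': array([-1.22120608e-03, -5.82712984e+01,  2.93060410e+01,  6.99737281e+00,
        6.74759751e-03, -2.09636501e-04]), 'tcp_pos': array([ 0.20177035, -0.64365099,  0.24459733]), 'eef_rot': array([ 1.79903022e+02, -8.87979962e-03, -1.62600509e+02]), 'contact_force': array([-1.19449085,  1.00332848,  0.20925669]), 'moment': array([-0.04182003,  0.02173088, -0.00849531]), 'gripper_force': 0.0, 'gripper_width': 0.08727381080818407}
scene [[448.45189622   0.         249.35031701]
 [  0.         448.45189622 188.34271824]
 [  0.           0.           1.        ]] [[-0.06790202  0.99766257 -0.00766272]
 [ 0.75402239  0.0462871  -0.6552158 ]
 [-0.65332959 -0.05026833 -0.7554029 ]] [ 0.00187144 -0.30336889  1.47130074]
top [[405.07467645   0.         248.17786022]
 [  0.         405.07467645 201.32794188]
 [  0.           0.           1.        ]] [[-0.02211027 -0.99965046 -0.01449452]
 [-0.99242442  0.02369836 -0.12054937]
 [ 0.12085073  0.01171933 -0.99260151]] [0.03913849 0.44146185 0.97409507]
```

View pics/scene0.png

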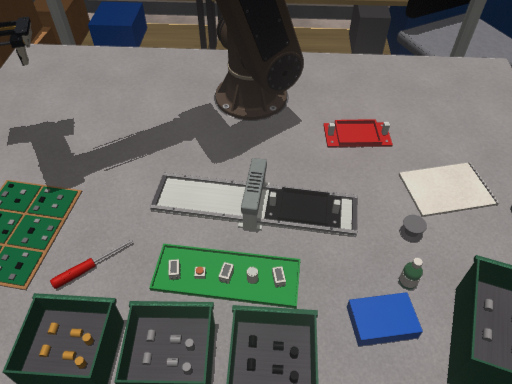

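View pics/top0.png

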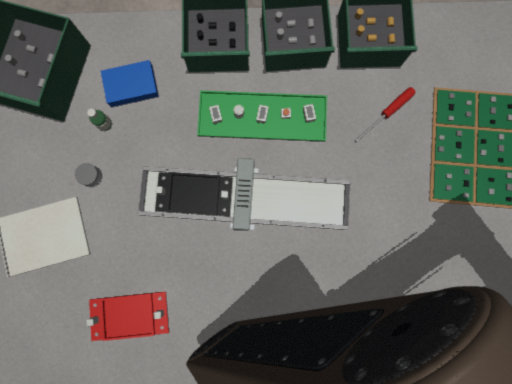

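The scene view shows the track at (155–358, 178–230), with the black pallet right of the bar (the robot's left). The kit row is at about (174,268) relay, (200,272) coil, (226,272) relay, (252,274) capacitor, (279,277) relay. In the top view the relays are at (215,113), (262,113) and (310,112). Next I'll enlarge both.

Run:
```python
import cv2,pickle
d=pickle.load(open("c0.pkl","rb"))
for n,(x,y) in dict(top=(130,85),scene=(145,155)).items():
    im=d[n]["img"][y:y+155,x:x+225,::-1]
    im=cv2.resize(im,None,fx=3.5,fy=3.5,interpolation=cv2.INTER_CUBIC)
    cv2.imwrite(f"pics/{n}_crop.png",im)
```

```text
(no output)
```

View pics/top_crop.png

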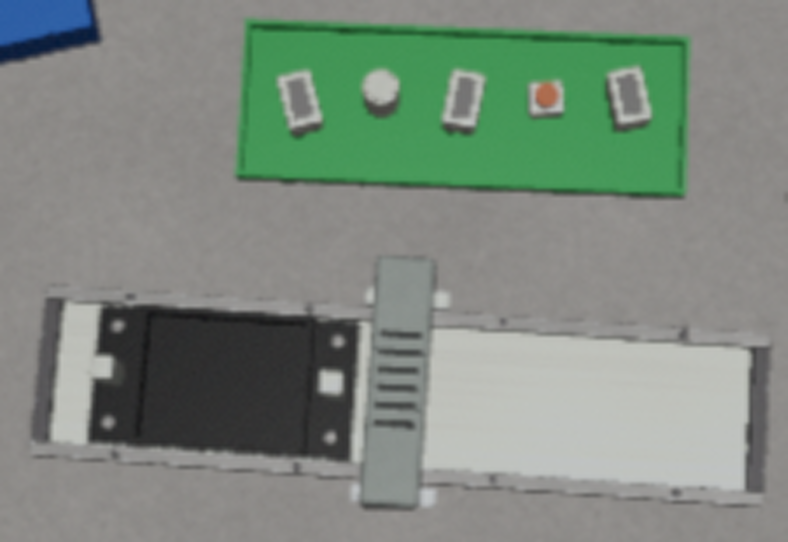

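View pics/scene_crop.png

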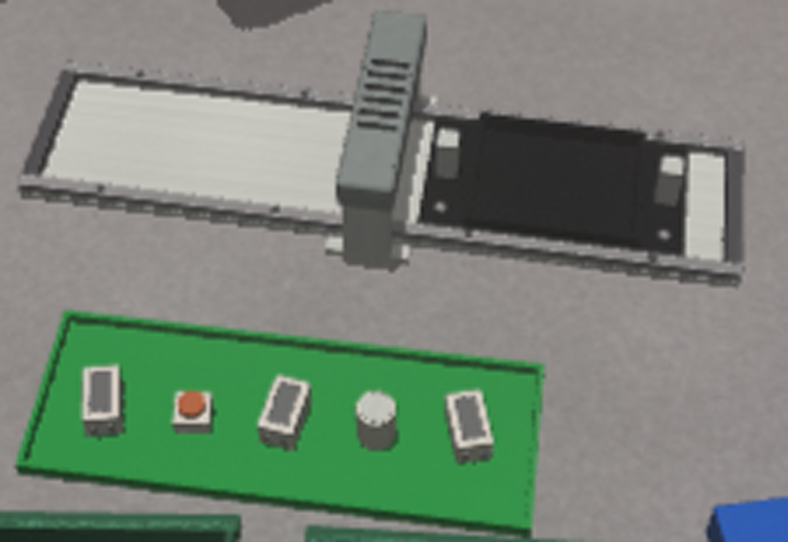

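The top crop (offset 130,85, scale 3.5) shows relay labels at (301,98), (464,98) and (629,97), and post tops at (331,381) and (101,366). The scene crop shows the matching points at (469,419), (285,404), (100,391) and posts at (448,138) and (673,164). I'll triangulate these.

```bash
cat > h.py <<'E'
import numpy as np,cv2,pickle
d=pickle.load(open("c0.pkl","rb"))
O=dict(top=(130,85),scene=(145,155))
def px(n,u): return (np.array(u,float)+.5)/3.5-.5+O[n]
def P(c): return c["camera_matrix"]@np.c_[c["R"],c["t"]]
def tri(a,b):
    X=cv2.triangulatePoints(P(d["top"]),P(d["scene"]),px("top",a),px("scene",b)).ravel();return X[:3]/X[3]
def onz(n,u,z):
    c=d[n];ray=c["R"].T@np.linalg.solve(c["camera_matrix"],[*px(n,u),1]);o=-c["R"].T@c["t"]
    return o+ray*(z-o[2])/ray[2]
E
python3 - <<'E'
from h import *
np.set_printoptions(precision=4,suppress=True)
for k,a,b in [("R_left",(301,98),(469,419)),("R_mid",(464,98),(285,404)),("R_right",(629,97),(100,391)),("front",(331,381),(448,138)),("rear",(101,366),(673,164)),("cap",(380,87),(377,407)),("coil",(546,95),(191,404))]:
    print(k,tri(a,b))
for k,z,T,S in [("track",.016,[(47,290),(770,340),(762,505),(33,455)],[(742,148),(70,70),(20,188),(742,280)]),("kit",.012,[(247,20),(689,38),(684,195),(237,178)],[(530,530),(18,468),(68,314),(543,367)])]:
    for n,L in(("top",T),("scene",S)):print(k,n,*[onz(n,u,z)[:2] for u in L])
print("relay ends top", [onz("top",u,.027)[:2] for u in [(290,76),(312,120),(469,74),(458,122),(622,72),(636,120)]])
E
```

```text
R_left [0.6725 0.1087 0.0231]
R_mid [ 0.6691 -0.0103  0.0235]
R_right [ 0.6668 -0.1311  0.0231]
front [0.4598 0.0875 0.0503]
rear [0.4742 0.2472 0.0502]
cap [0.6748 0.05   0.0357]
coil [ 0.671  -0.071   0.0201]
track top [0.5363 0.2935] [ 0.4868 -0.226 ] [ 0.3691 -0.2142] [0.4166 0.3024]
track scene [0.427  0.3066] [ 0.3795 -0.2072] [ 0.4976 -0.2213] [0.5469 0.2962]
kit top [0.7376 0.1474] [ 0.7146 -0.1792] [ 0.5959 -0.1702] [0.6172 0.1557]
kit scene [0.7414 0.15  ] [ 0.7196 -0.1756] [ 0.6015 -0.1663] [0.6233 0.1587]
relay ends top [array([0.688 , 0.1145]), array([0.6545, 0.0989]), array([ 0.686 , -0.0157]), array([ 0.6502, -0.0068]), array([ 0.6844, -0.1267]), array([ 0.6482, -0.1354])]
```

arm_command(travel=[[0.1,0.16,0.02],[0.2,0.32,0.04],[0.3,0.48,0.06],[0.4,0.64,0.08],[0.48,0.76,0.1],[0.5,0.8,0.1],[0.5,0.8,0.1]], delta_rot=[[0,0,0],[0,0,0],[0,0,0],[0,0,0],[0,0,0],[0,0,0],[0,0,0]])

```text
time_s: 0.98
tcp_pos: [0.4331, -0.2733, 0.292]
eef_rot: [180.0, 0.0, -162.6]
contact_force: [1.9, -0.6, 0.2]
gripper_width: 0.0877
gripper_force: 0.0
```

arm_command(travel=[[0.08,0.12,0],[0.16,0.25,0],[0.25,0.37,0],[0.32,0.49,0],[0.38,0.58,0],[0.38,0.59,0],[0.38,0.59,0],[0.38,0.59,0]], delta_rot=[[0,0,0],[0,0,0],[0,0,0],[0,0,0],[0,0,0],[0,0,0],[0,0,0],[0,0,0]])

```text
time_s: 1.98
tcp_pos: [0.6222, 0.0197, 0.2913]
eef_rot: [180.0, -0.1, -162.6]
contact_force: [0.2, 0.1, 0.2]
gripper_width: 0.0876
gripper_force: 0.0
```

```bash
cat > w.py <<'E'
from plant import r, viewer
import cv2,pickle,sys
s=r.get_state();c=viewer.capture("wrist");n=sys.argv[1]
pickle.dump((s,c),open(n+".pkl","wb"));cv2.imwrite(f"pics/{n}.png",cv2.resize(c["img"][...,::-1],None,fx=1.5,fy=1.5,interpolation=cv2.INTER_CUBIC))
print(s["time_s"],s["tcp_pos"],s["eef_rot"],s["joints"],s["contact_force"],c["mount"],c["camera_matrix"])
E
python3 w.py w1
```

```text
1.975 [0.6222242  0.01970621 0.29127268] [ 1.79998874e+02 -7.10094967e-02 -1.62571233e+02] [ 1.97559913e+01  1.42576279e+01 -2.22603713e+00 -4.17898300e-03
 -7.35872402e+01 -9.23260416e+01] [0.19617208 0.10166913 0.1726703 ] [[-7.98830239e-04 -9.68623238e-01 -2.48532460e-01  6.66107736e-02]
 [ 9.99999519e-01 -9.15077279e-04  3.52208570e-04  9.03365717e-04]
 [-5.68583813e-04 -2.48532059e-01  9.68623504e-01 -1.38743700e-01]
 [ 0.00000000e+00  0.00000000e+00  0.00000000e+00  1.00000000e+00]] [[276.76509015   0.         255.24946703]
 [  0.         276.76509015 188.55718409]
 [  0.           0.           1.        ]]
```

View pics/w1.png

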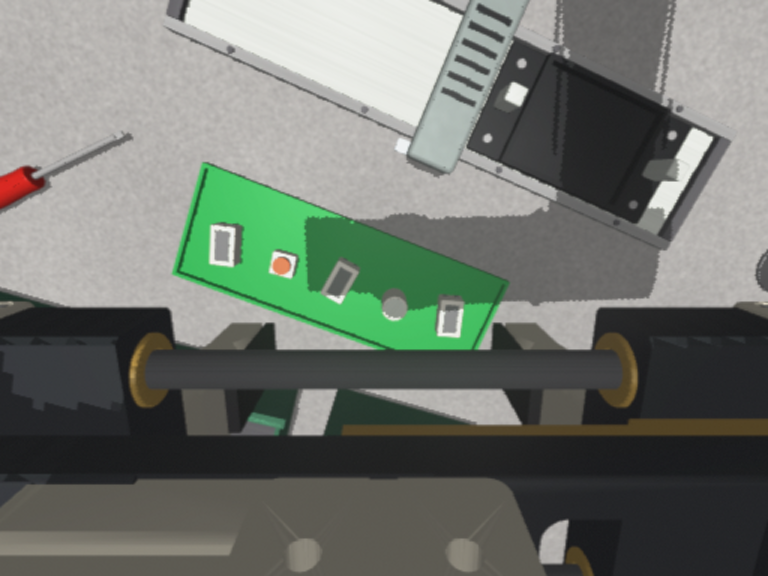

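The wrist view shows relays at (450,318), (341,281) and (223,246), the capacitor at (394,305), the coil at (282,265) and the front post top at (516,94), in 1.5x pixels. I'll cross-check with all three views.

```bash
cat >> h.py <<'E'
from scipy.spatial.transform import Rotation as Ro
from scipy.optimize import least_squares
def wcam(n):
    s,c=pickle.load(open(f"{n}.pkl","rb"))
    T=np.eye(4);T[:3,:3]=Ro.from_euler("xyz",s["eef_rot"],degrees=True).as_matrix();T[:3,3]=s["tcp_pos"]
    C=np.linalg.inv(T@c["mount"]);return dict(camera_matrix=c["camera_matrix"],R=C[:3,:3],t=C[:3,3])
def wpx(u): return (np.array(u,float)+.5)/1.5-.5
def wz(n,u,z):
    c=wcam(n);ray=c["R"].T@np.linalg.solve(c["camera_matrix"],[*wpx(u),1]);o=-c["R"].T@c["t"]
    return o+ray*(z-o[2])/ray[2]
def multi(obs): # (cam,pixel) list
    A=[]
    for c,p in obs:
        M=P(c);A+=[(p[0]*M[2]-M[0])/c["camera_matrix"][0,0],(p[1]*M[2]-M[1])/c["camera_matrix"][0,0]]
    X=np.linalg.svd(np.array(A))[2][-1];return X[:3]/X[3]
E
python3 - <<'E'
from h import *
np.set_printoptions(precision=4,suppress=True)
for k,a,b,w,z in [("R_left",(301,98),(469,419),(450,318),.027),("R_mid",(464,98),(285,404),(341,281),.027),("R_right",(629,97),(100,391),(223,246),.027),("front",(331,381),(448,138),(516,94),.052),("cap",(380,87),(377,407),(394,304),.039),("coil",(546,95),(191,404),(282,265),.025)]:
    o=[(d["top"],px("top",a)),(d["scene"],px("scene",b)),(wcam("w1"),wpx(w))]
    print(k,"3view",multi(o),"top+w",multi(o[::2]),"sc+w",multi(o[1:]),"onz t,s,w",onz("top",a,z)[:2],onz("scene",b,z)[:2],wz("w1",w,z)[:2])
E
```

```text
R_left 3view [0.6725 0.1087 0.0233] top+w [0.6694 0.1062 0.0333] sc+w [0.6725 0.1096 0.023 ] onz t,s,w [0.6712 0.1066] [0.6746 0.11  ] [0.6715 0.108 ]
R_mid 3view [ 0.6688 -0.0101  0.0231] top+w [ 0.664  -0.0101  0.0388] sc+w [ 0.6685 -0.0093  0.0224] onz t,s,w [ 0.668  -0.0116] [ 0.6711 -0.0087] [ 0.6672 -0.0092]
R_right 3view [ 0.6675 -0.1307  0.0238] top+w [ 0.6707 -0.1332  0.0139] sc+w [ 0.6682 -0.13    0.0253] onz t,s,w [ 0.6655 -0.131 ] [ 0.6691 -0.1297] [ 0.6677 -0.1293]
front 3view [0.4599 0.0875 0.0504] top+w [0.46   0.0869 0.0515] sc+w [0.4597 0.0882 0.05  ] onz t,s,w [0.4596 0.0862] [0.4612 0.0885] [0.4603 0.0874]
cap 3view [0.6738 0.0493 0.034 ] top+w [0.6706 0.0476 0.044 ] sc+w [0.6727 0.0495 0.0318] onz t,s,w [0.6736 0.0487] [0.6766 0.0512] [0.6709 0.0473]
coil 3view [ 0.671 -0.071  0.02 ] top+w [ 0.6726 -0.0719  0.0149] sc+w [ 0.6709 -0.0706  0.02  ] onz t,s,w [ 0.6694 -0.0713] [ 0.6738 -0.0696] [ 0.6695 -0.0699]
```

Run:
```python
from h import *
s,c=pickle.load(open("w1.pkl","rb"))
for nm,cam,z,ims in [("w1",wcam("w1"),.027,c["img"]),("top",d["top"],.027,d["top"]["img"]),("scene",d["scene"],.027,d["scene"]["img"])]:
  for k,X in [("L",(.672,.108)),("M",(.668,-.010)),("R",(.667,-.130))]:
    # rectified 1px=0.5mm plan patch at z=top, +-30mm
    g=np.array([[X[0]+.03,X[1]+.03,z],[X[0]+.03,X[1]-.03,z],[X[0]-.03,X[1]-.03,z],[X[0]-.03,X[1]+.03,z]])
    p=(g@cam["R"].T+cam["t"])@cam["camera_matrix"].T;p=(p[:,:2]/p[:,2:]).astype(np.float32)
    H=cv2.getPerspectiveTransform(p,np.float32([[0,0],[120,0],[120,120],[0,120]]))
    q=cv2.warpPerspective(ims,H,(120,120),flags=cv2.INTER_CUBIC).astype(int)
    m=((q[...,1]-q[...,0])<25).astype(np.uint8)
    n,l,st,ce=cv2.connectedComponentsWithStats(m);i=l[60,60];ys,xs=np.nonzero(l==i)
    (u,v),(w,h),a=cv2.minAreaRect(np.c_[xs,ys].astype(np.float32))
    b=cv2.boxPoints(((u,v),(w,h),a));e=max([b[1]-b[0],b[2]-b[1]],key=np.linalg.norm)
    print(nm,k,"ctr",round(X[0]+(60-v)*.0005,4),round(X[1]+(60-u)*.0005,4),"size mm",w/2,h/2,"yaw",(np.degrees(np.arctan2(-e[0],-e[1]))+90)%180-90)
```

```text
w1 L ctr 0.6693 0.1061 size mm 44.522186279296875 26.38351821899414 yaw 12.994629
w1 M ctr 0.6666 -0.0103 size mm 23.985013961791992 43.43536376953125 yaw -12.994614
w1 R ctr 0.6655 -0.1275 size mm 42.08613967895508 29.263019561767578 yaw 9.462341
top L ctr 0.6677 0.1075 size mm 46.2079963684082 24.356155395507812 yaw 12.8042755
top M ctr 0.6652 -0.0107 size mm 24.678464889526367 45.86931228637695 yaw -11.768288
top R ctr 0.6643 -0.1302 size mm 44.46991729736328 27.70122528076172 yaw 9.462326
scene L ctr 0.6791 0.1097 size mm 49.86474609375 25.973989486694336 yaw 12.8042755
scene M ctr 0.676 -0.0083 size mm 28.146728515625 48.48395919799805 yaw -12.528809
scene R ctr 0.6747 -0.1275 size mm 49.53902053833008 26.108112335205078 yaw 9.865829
```

arm_command(travel=[[0.05,0.09,-0.08],[0.0976,0.176,-0.18],[0.0976,0.176,-0.28],[0.0976,0.176,-0.38],[0.0976,0.176,-0.4],[0.0976,0.176,-0.4],[0.0976,0.176,-0.4]], delta_rot=[[0,0,-0.05],[0,0,-0.05],[0,0,-0.05],[0,0,-0.05],[0,0,-0.05],[0,0,-0.05],[0,0,-0.05]], grip=0.42, newtons=15)

```text
time_s: 2.9
tcp_pos: [0.6729, 0.1078, 0.0948]
eef_rot: [180.0, 0.2, -167.1]
contact_force: [0.4, 0.4, 1.0]
gripper_width: 0.0371
gripper_force: 0.0
```

```bash
python3 w.py w2 | head -2
```

```text
2.9 [0.67294231 0.10780377 0.09482795] [ 179.97866205    0.24316356 -167.10403168] [ 2.54644220e+01  2.78115435e+01 -8.90239520e+00  4.01540587e-02
 -5.30440882e+01 -1.02592481e+02] [0.3643291  0.44345112 0.95201485] [[-8.01889869e-04 -9.68634901e-01 -2.48486991e-01  6.66834689e-02]
```

View pics/w2.png

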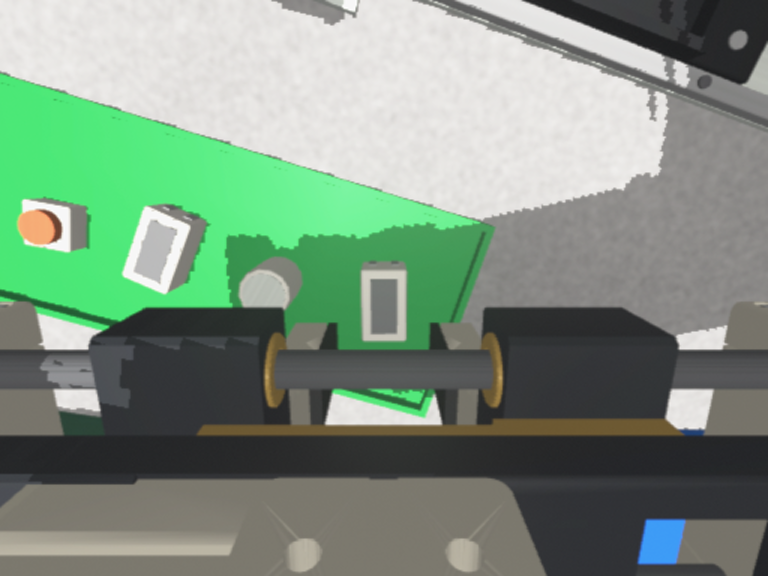

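The relay is at (384,302), square and midway between the fingers. Next I'll check its position along the relay and the depth.

Run:
```python
from h import *
from plant import r
print(wz("w2",(384,302),.027), multi([(wcam("w1"),wpx((450,318))),(wcam("w2"),wpx((384,302)))]))
s=r.get_state();print(s["tcp_pos"])
```

```text
[0.66944673 0.10847739 0.027     ] [0.67155628 0.1088701  0.0232183 ]
[0.67281634 0.10791487 0.09472839]
```

arm_command(travel=[[-0.003,0.001,-0.04],[-0.003,0.001,-0.08],[-0.003,0.001,-0.11],[-0.003,0.001,-0.128],[-0.003,0.001,-0.128],[-0.003,0.001,-0.128]], delta_rot=[[0,0,0],[0,0,0],[0,0,0],[0,0,0],[0,0,0],[0,0,0]])

```text
time_s: 3.7
tcp_pos: [0.6704, 0.1084, 0.0285]
eef_rot: [180.0, 0.1, -167.1]
contact_force: [-0.4, -0.6, -0.2]
gripper_width: 0.0367
gripper_force: 0.0
```

arm_command(travel=[[0,0,0],[0,0,0],[0,0,0],[0,0,0]], delta_rot=[[0,0,0],[0,0,0],[0,0,0],[0,0,0]], grip=0.1, newtons=15)

```text
time_s: 4.2
tcp_pos: [0.6701, 0.1084, 0.0283]
eef_rot: [180.0, 0.0, -167.1]
contact_force: [-0.1, 0.3, 3.5]
gripper_width: 0.024
gripper_force: 15.0
```

arm_command(travel=[[0,0,0.04],[0,0,0.09],[0,0,0.15],[0,0,0.2],[0,0,0.2],[0,0,0.2]], delta_rot=[[0,0,0],[0,0,0],[0,0,0],[0,0,0],[0,0,0],[0,0,0]])

```text
time_s: 4.95
tcp_pos: [0.6694, 0.1082, 0.1271]
eef_rot: [180.0, -0.1, -167.1]
contact_force: [0.6, 0.7, -1.1]
gripper_width: 0.024
gripper_force: 15.0
```

arm_command(travel=[[-0.04,0.02,0.02],[-0.1,0.05,0.05],[-0.17,0.08,0.05],[-0.24,0.11,0.05],[-0.31,0.14,0.05],[-0.38,0.17,0.05],[-0.401,0.173,0.05],[-0.401,0.173,0.05],[-0.401,0.173,0.05],[-0.401,0.173,0.05]], delta_rot=[[0,0,0.1],[0,0,0.21],[0,0,0.32],[0,0,0.43],[0,0,0.54],[0,0,0.65],[0,0,0.76],[0,0,0.799],[0,0,0.799],[0,0,0.799]])

```text
time_s: 6.2
tcp_pos: [0.4693, 0.1945, 0.1522]
eef_rot: [180.0, -0.0, -95.3]
contact_force: [1.0, -0.2, -0.3]
gripper_width: 0.0235
gripper_force: 15.0
```

```bash
python3 w.py w3 | head -2
```

```text
6.2 [0.46926445 0.19449787 0.15224561] [ 1.79955666e+02 -4.63167773e-02 -9.52839610e+01] [ 4.46932712e+01  9.72721291e+00 -2.74973886e+01 -5.22552819e-03
 -5.28393782e+01 -4.99740913e+01] [ 1.01388119 -0.24521174 -0.2785402 ] [[-7.99676598e-04 -9.68608904e-01 -2.48588316e-01  6.56066542e-02]
```

View pics/w3.png

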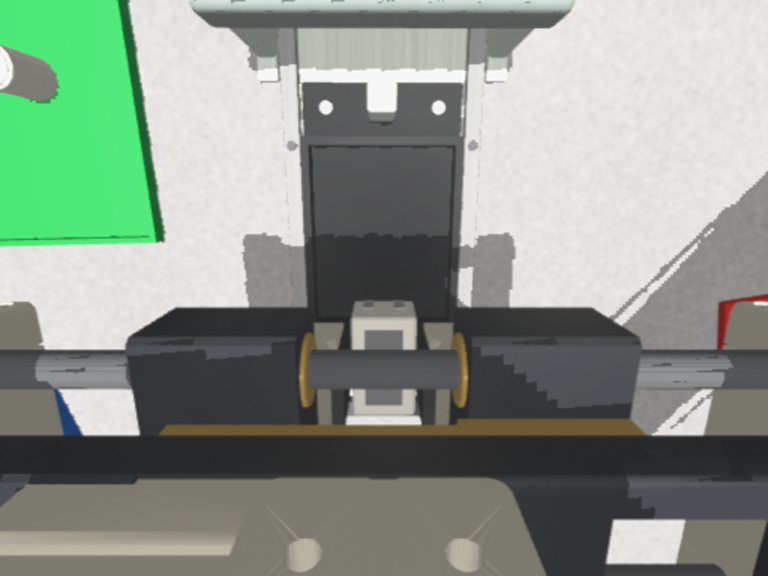

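The held relay (384,360) lies along the pocket, which spans columns 309–456; the front post top is at (382,97) and the pocket's front edge at row 146. Next I'll check these as coordinates.

Run:
```python
from h import *
np.set_printoptions(precision=4,suppress=True)
f=wz("w3",(382,97),.052);print("post",f);c=wz("w3",(382.5,146),.026);print("front inner rim",c)
print("L/R rim", wz("w3",(309,200),.026),wz("w3",(456,200),.026))
y=np.array([.0930,.9957]);print("centre via post",f[:2]+.08*y,"via rim",c[:2]+.057*y)
```

```text
post [0.4594 0.0882 0.052 ]
front inner rim [0.4613 0.1112 0.026 ]
L/R rim [0.5102 0.139  0.026 ] [0.4185 0.1475 0.026 ]
centre via post [0.4669 0.1678] via rim [0.4666 0.1679]
```

arm_command(travel=[[0,0,-0.05],[0,0,-0.11],[0,0,-0.16],[0,0,-0.2],[0,0,-0.22],[0,0,-0.227],[0,0,-0.227],[0,0,-0.227]], delta_rot=[[0,0,0],[0,0,0],[0,0,0],[0,0,0],[0,0,0],[0,0,0],[0,0,0],[0,0,0]])

```text
time_s: 7.25
tcp_pos: [0.4698, 0.1951, 0.04]
eef_rot: [-179.9, 0.1, -95.2]
contact_force: [0.9, 0.7, -1.2]
gripper_width: 0.024
gripper_force: 15.0
```

arm_command(travel=[[0,0,-0.004],[0,0,-0.004],[0,0,-0.004]], delta_rot=[[0,0,0],[0,0,0],[0,0,0]])

```text
time_s: 7.62
tcp_pos: [0.4698, 0.1952, 0.0381]
eef_rot: [-179.9, 0.1, -95.2]
contact_force: [-0.4, -0.1, 4.5]
gripper_width: 0.0235
gripper_force: 15.0
```

arm_command(travel=[[0,0,0],[0,0,0],[0,0,0],[0,0,0]], delta_rot=[[0,0,0],[0,0,0],[0,0,0],[0,0,0]], grip=0.37)

```text
time_s: 8.12
tcp_pos: [0.4694, 0.1947, 0.0373]
eef_rot: [180.0, -0.0, -95.2]
contact_force: [-0.4, -0.7, 0.1]
gripper_width: 0.0325
gripper_force: 0.0
```

arm_command(travel=[[0,0,0.05],[0,0,0.12],[0,0,0.2],[0,0,0.23],[0,0,0.23]], delta_rot=[[0,0,0],[0,0,0],[0,0,0],[0,0,0],[0,0,0]])

```text
time_s: 8.75
tcp_pos: [0.4697, 0.1951, 0.1531]
eef_rot: [-179.9, 0.1, -95.2]
contact_force: [1.1, 0.6, -0.5]
gripper_width: 0.0324
gripper_force: 0.0
```

arm_command(travel=[[0.05,-0.07,0],[0.1,-0.15,0],[0.15,-0.24,0],[0.2,-0.33,0],[0.25,-0.42,0],[0.31,-0.51,0],[0.37,-0.6,0],[0.395,-0.65,-0.05],[0.395,-0.65,-0.116],[0.395,-0.65,-0.116],[0.395,-0.65,-0.116]], delta_rot=[[0,0,-0.11],[0,0,-0.22],[0,0,-0.33],[0,0,-0.44],[0,0,-0.55],[0,0,-0.66],[0,0,-0.77],[0,0,-0.836],[0,0,-0.836],[0,0,-0.836],[0,0,-0.836]], grip=0.42)

```text
time_s: 10.12
tcp_pos: [0.667, -0.1301, 0.0944]
eef_rot: [-180.0, -0.0, -170.4]
contact_force: [-0.0, 0.2, 0.6]
gripper_width: 0.0367
gripper_force: 0.0
```

```bash
python3 w.py w4 | head -2
```

```text
10.125 [ 0.66699165 -0.13005698  0.09436359] [-1.79982140e+02 -4.03628544e-02 -1.70375892e+02] [ 5.37196890e+00  2.78171540e+01 -8.95779511e+00  2.59587082e-02
 -5.32639812e+01 -8.57633880e+01] [-0.01311268  0.20749133  0.63865874] [[-7.99279299e-04 -9.68644191e-01 -2.48450786e-01  6.67310652e-02]
```

View pics/w4.png

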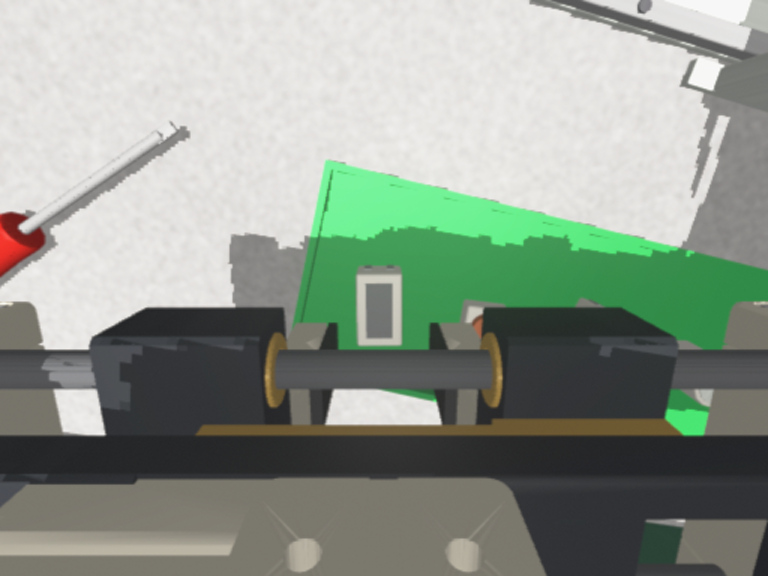

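The relay is at (379.5,307), about 2 mm to the -y side of the jaws' centre. The coil is clear on the right at about (470,310). I'll shift slightly and descend.

arm_command(travel=[[0,-0.003,-0.04],[0,-0.003,-0.08],[0,-0.003,-0.11],[0,-0.003,-0.13],[0,-0.003,-0.132],[0,-0.003,-0.132]], delta_rot=[[0,0,0],[0,0,0],[0,0,0],[0,0,0],[0,0,0],[0,0,0]])

```text
time_s: 10.92
tcp_pos: [0.6673, -0.1317, 0.0289]
eef_rot: [-180.0, 0.0, -170.4]
contact_force: [-0.3, -0.8, 0.4]
gripper_width: 0.0367
gripper_force: 0.0
```

arm_command(travel=[[0,0,0],[0,0,0],[0,0,0],[0,0,0]], delta_rot=[[0,0,0],[0,0,0],[0,0,0],[0,0,0]], grip=0.1, newtons=15)

```text
time_s: 11.42
tcp_pos: [0.6672, -0.1317, 0.0289]
eef_rot: [-180.0, 0.0, -170.4]
contact_force: [-0.5, 0.6, 3.8]
gripper_width: 0.0239
gripper_force: 15.0
```

arm_command(travel=[[0,0,0.04],[0,0,0.1],[0,0,0.18],[0,0,0.26],[0,0,0.3],[0,0,0.3],[0,0,0.3]], delta_rot=[[0,0,0],[0,0,0],[0,0,0],[0,0,0],[0,0,0],[0,0,0],[0,0,0]])

```text
time_s: 12.3
tcp_pos: [0.6662, -0.1316, 0.1771]
eef_rot: [180.0, -0.1, -170.4]
contact_force: [-0.0, -0.2, -1.2]
gripper_width: 0.0238
gripper_force: 15.0
```

arm_command(travel=[[-0.04,0.05,0],[-0.09,0.12,0],[-0.14,0.19,0],[-0.2,0.27,0],[-0.26,0.35,0],[-0.32,0.43,0],[-0.38,0.51,0],[-0.405,0.545,-0.04],[-0.405,0.545,-0.06],[-0.405,0.545,-0.06],[-0.405,0.545,-0.06]], delta_rot=[[0,0,0.11],[0,0,0.22],[0,0,0.33],[0,0,0.44],[0,0,0.55],[0,0,0.66],[0,0,0.77],[0,0,0.836],[0,0,0.836],[0,0,0.836],[0,0,0.836]])

```text
time_s: 13.68
tcp_pos: [0.4649, 0.1402, 0.1483]
eef_rot: [180.0, -0.0, -95.3]
contact_force: [-0.6, 0.6, -0.3]
gripper_width: 0.0238
gripper_force: 15.0
```

arm_command(travel=[[0,0,-0.05],[0,0,-0.11],[0,0,-0.16],[0,0,-0.19],[0,0,-0.21],[0,0,-0.22],[0,0,-0.22],[0,0,-0.22]], delta_rot=[[0,0,0],[0,0,0],[0,0,0],[0,0,0],[0,0,0],[0,0,0],[0,0,0],[0,0,0]])

```text
time_s: 14.68
tcp_pos: [0.4648, 0.1409, 0.0388]
eef_rot: [-180.0, 0.0, -95.2]
contact_force: [-0.5, 0.1, -0.8]
gripper_width: 0.0238
gripper_force: 15.0
```

arm_command(travel=[[0,0,0],[0,0,0],[0,0,0],[0,0,0]], delta_rot=[[0,0,0],[0,0,0],[0,0,0],[0,0,0]], grip=0.37)

```text
time_s: 15.18
tcp_pos: [0.4644, 0.1408, 0.0384]
eef_rot: [180.0, -0.0, -95.2]
contact_force: [0.1, -0.4, -0.8]
gripper_width: 0.0325
gripper_force: 0.0
```

arm_command(travel=[[0,0,0.05],[0,0,0.12],[0,0,0.2],[0,0,0.23],[0,0,0.23]], delta_rot=[[0,0,0],[0,0,0],[0,0,0],[0,0,0],[0,0,0]])

```text
time_s: 15.8
tcp_pos: [0.4647, 0.1411, 0.1541]
eef_rot: [-179.9, 0.1, -95.2]
contact_force: [-0.3, 0.3, -1.1]
gripper_width: 0.0324
gripper_force: 0.0
```

arm_command(travel=[[0.006,0.07,0],[0.012,0.14,0],[0.019,0.213,0],[0.019,0.213,0],[0.019,0.213,0]], delta_rot=[[0,0,0],[0,0,0],[0,0,0],[0,0,0],[0,0,0]], grip=0.42)

```text
time_s: 16.42
tcp_pos: [0.4731, 0.2466, 0.1518]
eef_rot: [179.9, -0.1, -95.2]
contact_force: [0.0, 0.1, 0.5]
gripper_width: 0.0367
gripper_force: 0.0
```

```bash
python3 w.py w5 | head -2
```

```text
16.425 [0.47308715 0.24659819 0.15176448] [ 1.79884336e+02 -1.22414000e-01 -9.51759737e+01] [ 4.85861021e+01  1.21421795e+01 -2.44051456e+01 -2.59931446e-02
 -5.36197863e+01 -5.37467513e+01] [0.02656783 0.08316469 0.49189941] [[-7.99332011e-04 -9.68608891e-01 -2.48588369e-01  6.56049518e-02]
```

View pics/w5.png

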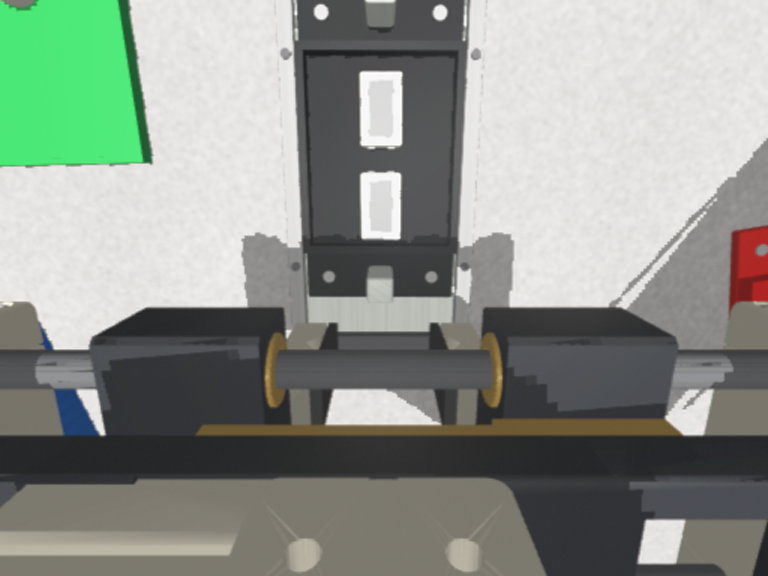

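Both relays lie in the pocket at (381,108) and (380,206). The rear post top is at about (380,291), and I'll check it against the TCP.

Run:
```python
from h import *
print(wz("w5",(380,290),.052),wz("w5",(381,108),.036),wz("w5",(380,206),.036))
```

```text
[0.4742731  0.24613356 0.052     ] [0.46418939 0.14317758 0.036     ] [0.46988403 0.19808124 0.036     ]
```

arm_command(travel=[[0.001,0,-0.06],[0.001,0,-0.13],[0.001,0,-0.18],[0.001,0,-0.208],[0.001,0,-0.208],[0.001,0,-0.208]], delta_rot=[[0,0,0],[0,0,0],[0,0,0],[0,0,0],[0,0,0],[0,0,0]])

```text
time_s: 17.23
tcp_pos: [0.4749, 0.2475, 0.0502]
eef_rot: [-179.9, 0.1, -95.2]
contact_force: [0.4, 0.1, 0.8]
gripper_width: 0.037
gripper_force: 0.0
```

arm_command(travel=[[0,0,0],[0,0,0],[0,0,0],[0,0,0],[0,0,0]], delta_rot=[[0,0,0],[0,0,0],[0,0,0],[0,0,0],[0,0,0]], grip=0.0, newtons=15)

```text
time_s: 17.85
tcp_pos: [0.4746, 0.2475, 0.0498]
eef_rot: [-180.0, 0.0, -95.2]
contact_force: [-1.2, 0.1, 5.1]
gripper_width: 0.0158
gripper_force: 15.0
```

arm_command(travel=[[-0.001,-0.01,0],[-0.003,-0.03,0],[-0.005,-0.055,0],[-0.0074,-0.08,0],[-0.0096,-0.105,0],[-0.012,-0.13,0],[-0.0142,-0.155,0],[-0.0166,-0.18,0],[-0.0188,-0.205,0],[-0.021,-0.23,0],[-0.023,-0.25,0],[-0.024,-0.26,0],[-0.024,-0.26,0],[-0.024,-0.26,0]], delta_rot=[[0,0,0],[0,0,0],[0,0,0],[0,0,0],[0,0,0],[0,0,0],[0,0,0],[0,0,0],[0,0,0],[0,0,0],[0,0,0],[0,0,0],[0,0,0],[0,0,0]])

```text
time_s: 19.6
tcp_pos: [0.4629, 0.1169, 0.0498]
eef_rot: [-179.9, 0.0, -95.2]
contact_force: [1.9, 0.3, 7.8]
gripper_width: 0.016
gripper_force: 15.0
```

Run:
```python
from h import *
print("bar +y lower edge",wz("w3",(382,26),.064))
for z in(.09,):
  print("bar top corners",[onz("top",u,z)[:2] for u in [(378,257),(436,258),(420,507),(361,505)]])
```

```text
bar +y lower edge [0.45659873 0.05834958 0.064     ]
bar top corners [array([0.53736316, 0.05068533]), array([0.53568995, 0.01184236]), array([0.36937503, 0.02631381]), array([0.37157091, 0.06499582])]
```

arm_command(travel=[[0,0,0],[0,0,0],[0,0,0],[0,0,0]], delta_rot=[[0,0,0],[0,0,0],[0,0,0],[0,0,0]], grip=0.42)

```text
time_s: 20.1
tcp_pos: [0.4621, 0.117, 0.0491]
eef_rot: [180.0, -0.0, -95.2]
contact_force: [-1.1, 0.2, -0.2]
gripper_width: 0.0364
gripper_force: 0.0
```

arm_command(travel=[[0,0,0.04],[0,0,0.1],[0,0,0.18],[0,0,0.24],[0,0,0.24],[-0.006,-0.06,0.24],[-0.015,-0.16,0.24],[-0.024,-0.26,0.24],[-0.029,-0.319,0.24],[-0.029,-0.319,0.24],[-0.029,-0.319,0.24],[-0.029,-0.319,0.24]], delta_rot=[[0,0,0],[0,0,0],[0,0,0],[0,0,0],[0,0,0],[0,0,0],[0,0,0],[0,0,0],[0,0,0],[0,0,0],[0,0,0],[0,0,0]])

```text
time_s: 21.6
tcp_pos: [0.4479, -0.0416, 0.1691]
eef_rot: [180.0, -0.0, -95.1]
contact_force: [0.1, 1.1, 0.1]
gripper_width: 0.0366
gripper_force: 0.0
```

Run:
```python
from h import *
from plant import r,viewer
c=viewer.capture("top");s=viewer.capture("scene")
a=c["img"][85:240,130:355,::-1];b=s["img"][155:310,145:370,::-1]
a=cv2.resize(a,None,fx=2.6,fy=1.9*2.6/1.9,interpolation=2)[210:];b=cv2.resize(b,None,fx=2.6,fy=2.6,interpolation=2)[:240]
cv2.imwrite("pics/mid.png",np.vstack([a,b]));print(a.shape,r.get_state()["tcp_pos"])
```

```text
(193, 585, 3) [ 0.44795568 -0.04157058  0.16918278]
```

View pics/mid.png

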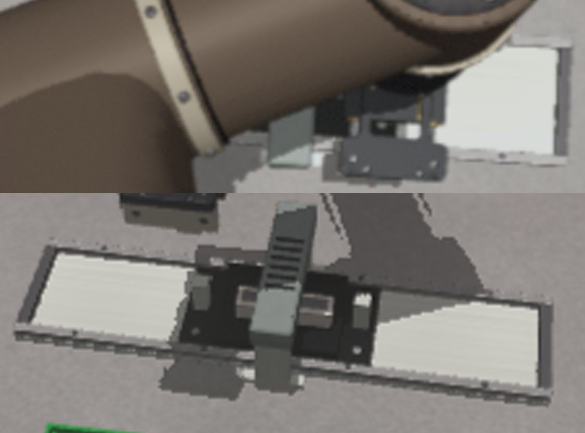

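The view shows the pallet midway under the bar with both relays aboard (243,302 and 316,307), and the front post clear of the bar at about (203,285). That matches the TCP.

arm_command(travel=[[0,-0.001,-0.06],[0,-0.001,-0.13],[0,-0.001,-0.19],[0,-0.001,-0.22],[0,-0.001,-0.24],[0,-0.001,-0.24],[0,-0.001,-0.24]], delta_rot=[[0,0,0],[0,0,0],[0,0,0],[0,0,0],[0,0,0],[0,0,0],[0,0,0]])

```text
time_s: 22.58
tcp_pos: [0.4484, -0.0425, 0.0499]
eef_rot: [-179.9, 0.0, -95.2]
contact_force: [-0.7, -0.5, 1.5]
gripper_width: 0.0368
gripper_force: 0.0
```

arm_command(travel=[[0,0,0],[0,0,0],[0,0,0],[0,0,0],[0,0,0]], delta_rot=[[0,0,0],[0,0,0],[0,0,0],[0,0,0],[0,0,0]], grip=0.0, newtons=15)

```text
time_s: 23.2
tcp_pos: [0.4481, -0.0427, 0.0497]
eef_rot: [-180.0, 0.0, -95.2]
contact_force: [-1.4, 0.1, 6.6]
gripper_width: 0.016
gripper_force: 15.0
```

arm_command(travel=[[-0.001,-0.01,0],[-0.003,-0.03,0],[-0.005,-0.055,0],[-0.0074,-0.08,0],[-0.0096,-0.105,0],[-0.012,-0.13,0],[-0.0142,-0.155,0],[-0.0166,-0.18,0],[-0.0188,-0.205,0],[-0.021,-0.23,0],[-0.023,-0.25,0],[-0.0245,-0.265,0],[-0.0256,-0.278,0],[-0.0256,-0.278,0],[-0.0256,-0.278,0]], delta_rot=[[0,0,0],[0,0,0],[0,0,0],[0,0,0],[0,0,0],[0,0,0],[0,0,0],[0,0,0],[0,0,0],[0,0,0],[0,0,0],[0,0,0],[0,0,0],[0,0,0],[0,0,0]])

```text
time_s: 25.08
tcp_pos: [0.4357, -0.1823, 0.0497]
eef_rot: [-179.9, -0.0, -95.2]
contact_force: [1.0, -4.0, 5.3]
gripper_width: 0.0158
gripper_force: 15.0
```

arm_command(travel=[[-0.0006,-0.006,0],[-0.0012,-0.012,0],[-0.0016,-0.018,0],[-0.0016,-0.018,0],[-0.0016,-0.018,0]], delta_rot=[[0,0,0],[0,0,0],[0,0,0],[0,0,0],[0,0,0]])

```text
time_s: 25.7
tcp_pos: [0.4349, -0.1903, 0.0497]
eef_rot: [-179.9, 0.0, -95.2]
contact_force: [0.0, 3.5, 7.9]
gripper_width: 0.0161
gripper_force: 15.0
```

arm_command(travel=[[-0.0006,-0.004,0],[-0.0008,-0.008,0],[-0.0008,-0.008,0],[-0.0008,-0.008,0]], delta_rot=[[0,0,0],[0,0,0],[0,0,0],[0,0,0]])

```text
time_s: 26.2
tcp_pos: [0.4346, -0.1936, 0.0497]
eef_rot: [-179.9, 0.1, -95.2]
contact_force: [0.1, 11.2, 8.3]
gripper_width: 0.0159
gripper_force: 15.0
```

arm_command(travel=[[-0.0004,-0.004,0],[-0.0006,-0.006,0],[-0.0006,-0.006,0],[-0.0006,-0.006,0]], delta_rot=[[0,0,0],[0,0,0],[0,0,0],[0,0,0]])

```text
time_s: 26.7
tcp_pos: [0.4344, -0.1956, 0.0494]
eef_rot: [-179.9, 0.1, -95.2]
contact_force: [1.2, 19.3, 7.7]
gripper_width: 0.0159
gripper_force: 15.0
```

The force rising to 19 N at the expected stop position shows the pallet is against the stop. Now I'll release and retreat.

arm_command(travel=[[0,0,0],[0,0,0],[0,0,0],[0,0,0]], delta_rot=[[0,0,0],[0,0,0],[0,0,0],[0,0,0]], grip=0.42)

```text
time_s: 27.2
tcp_pos: [0.4332, -0.1979, 0.0492]
eef_rot: [180.0, -0.0, -95.2]
contact_force: [0.7, -0.0, -0.4]
gripper_width: 0.037
gripper_force: 0.0
```

arm_command(travel=[[0,0,0.04],[0,0,0.1],[0,0,0.18],[0,0,0.28],[0,-0.1,0.36],[0,-0.2,0.4],[0,-0.3,0.4],[0,-0.4,0.4],[0,-0.4,0.4],[0,-0.4,0.4]], delta_rot=[[0,0,0],[0,0,0],[0,0,0],[0,0,0],[0,0,0],[0,0,0],[0,0,0],[0,0,0],[0,0,0],[0,0,0]])

```text
time_s: 28.45
tcp_pos: [0.433, -0.3978, 0.2487]
eef_rot: [179.9, 0.0, -95.3]
contact_force: [0.5, 1.0, -0.3]
gripper_width: 0.0367
gripper_force: 0.0
```

Run:
```python
from h import *
from plant import viewer
np.set_printoptions(precision=4,suppress=True)
c=viewer.capture("scene");y=np.array([.0915,.9958]);x=np.array([.9958,-.0915]);o=np.array([.4545,.039])
# rectify track at z=.026 (rim) in track frame, 1px=1mm: cols = y +.26..-.26, rows = x +.055..-.055
cor=np.array([[*(o+.05*x+a*y),.026] for a in(.26,-.26)]+[[*(o-.05*x+a*y),.026] for a in(-.26,.26)])
p=(cor@c["R"].T+c["t"])@c["camera_matrix"].T;p=(p[:,:2]/p[:,2:]).astype(np.float32)
H=cv2.getPerspectiveTransform(p,np.float32([[0,0],[520,0],[520,100],[0,100]]))
g=cv2.cvtColor(cv2.warpPerspective(c["img"],H,(520,100)),cv2.COLOR_RGB2GRAY)
for r in(25,50,75):print(r,g[r-3:r+4].mean(0).reshape(-1,10).mean(1).astype(int))
```

```text
25 [ 84 187 197 197 198 197 197 196 195 195 195 195 195 195 196 196 196 197
 197 197 197 197 196 137 104 137 136 136 140 191 193 111  44  43  40  40
  44  45  42  43  36  36  36  38  36  32  29  30  29  29  55 109]
50 [ 82 183 198 198 198 198 197 197 196 196 196 196 196 196 196 196 196 196
 196 196 196 195 195 140 101 137 137 137 141 192 192  95  62  79  51  43
 140 154 149 155  73  58  96  88  88  90  34  31  60  77  77 109]
75 [ 85 184 200 200 200 199 199 198 198 198 197 197 197 197 197 198 197 198
 197 197 197 197 196 130 104 100  85  85 135 194 196 111  66 158 116  40
  42  41  40  36  33  32  33  35  33  34  31  32  65  81  96 112]
```

The rectified view shows the pallet spanning about 315–505 mm, with no bright floor between it and the stop. Both relays are in the pocket, so I'm handing in.

```bash
python3 -c "
from plant import close_job
print(close_job())"
```

```text
the job is handed in; nothing more can be done
None
```

The job is handed in at about 28 s of the 72 s allowed: two relays are in the black pallet, which went under the light bar and rests against the right-hand stop, released; the hand-in returned no verdict.

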